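# Push a soap bar home and throw the toggle clamp

## Task

Using the fingertips only to push, slide the coral soap bar along the jig's channel until it is fully home against the end stop, and then push the clamp's red toggle lever over its centre so that it snaps across and the rubber foot holds the bar there. Do not lift the bar, and leave everything else on the table where it stands.

Things in the scene. Friction and masses are not known exactly. Their poses are not given: they have to be found in the camera images.
- jig: clamping jig, fixed: plywood board 12 mm thick, x -75..95, y -94..38 mm in its own frame, with a soap channel along its x axis. Origin on the table under the channel's centre line; +x along the channel to the end stop, +z up (upright, only yaw varies). The toggle clamp stands on the -y side, in the plane x = 60 mm. All jig lengths below are in this frame, heights above the table.
- stop_face (a point): point on the aluminium end stop's face: jig x = 80, y = 0, height 25 mm; the stop is 36 mm high. The channel floor is the board's top, at height 12 mm. The channel's rails have inner faces at y = -26 and +26 mm, begin at x = -57 mm and reach height 26 mm; the -x end is open.
- soap: coral red soap bar lying flat in the channel, 46 mm wide, 78 mm long, 26 mm thick, about 110 g, slides with under 2 N. Origin at the centre of its underside; its y axis is its length, along the jig's x; z up. Home against the stop its origin is at jig x = 41 mm; it starts 30 to 65 mm short of that. Its end faces are 39 mm from its origin.
- toggle_lever (a joint): angle of the red-gripped lever, rad: 0 = open, leaning 0.55 rad (32 deg) from upright to the jig's -y side; 1.10 = thrown, leaning as far to +y over the channel. An over-centre spring drives it to the nearer end, changing over at 0.55; pushing it across takes about 6 N at the grip. Past the middle it snaps on by itself and stays.
- lever_pivot (a point): the lever's pivot: jig x = 60, y = -70, height 38 mm, axis along jig x. The steel cheek plates round it span x 47..73, y -83..-37 mm, up to height 64 mm.
- lever_grip (a point): point on the lever's axis in its red grip, 80 mm from the pivot; moves with the lever. The grip is round, 16 to 19 mm thick, from 40 to 110 mm from the pivot. Open, its tip is at about jig y = -127 mm, height 132 mm.
- clamp_pad: rubber foot on the clamp's steel arm, 16 mm across, sprung; origin on its axis 8 mm above its face. Linked to the lever: open, the arm stands up over the -y rail to height 115 mm, foot at jig y about -42 mm; thrown, it lies across the channel and the foot presses with about 3 N on the bar at jig x = 60, y = 0.
- pink_soap: bystander, not to be disturbed: loose pale pink soap bar lying flat, 47 x 79 x 26 mm; origin at the centre of its underside
- matchbox: bystander, not to be disturbed: small box with a red top lying flat, 36 x 55 x 16 mm; origin at the centre of its underside
- tealight: bystander, not to be disturbed: small metal tealight candle, 38 mm across, 20 mm high; origin at the centre of its underside
- white_mug: bystander, not to be disturbed: white mug, 74 x 105 mm with its handle, 83 mm high; origin at the centre of its underside
- mushroom: bystander, not to be disturbed: red spotted toadstool ornament, 63 mm across, 80 mm high; origin at the centre of its underside
- birdhouse: bystander, not to be disturbed: small white house ornament with a pointed roof, 51 x 68 mm, 127 mm high; origin at the centre of its underside
- card_reader: bystander, not to be disturbed: black card payment terminal lying flat, 155 x 75 mm, 24 mm high; origin at the centre of its underside
There are look-alikes about, which are no part of the job. Leave any purple look-alike of the soap alone.

How it is judged:
By the outcome, as a careful person would: the job done as asked, in the order asked, and still so for the second after the job is handed in, with the robot touching nothing.
It also fails if it takes over 51 s, if anything falls off the work surface, if the arm or the gripper's body presses on something with over 40 N, if the wrist force passes 120 N, or if a joint passes its speed limit or range.

## Robot

A 7-joint arm with a two-finger parallel gripper is mounted at the origin on a cart in front of the work surface, level with it; the furniture and walls round the work are solid. World frame = base frame: x ahead of the robot, y to its left, z up, the work surface at z = 0. Lengths are in m, angles in rad, forces in N, time in s.
With the tool pointing down it reaches from about 0.4 to 0.9 m from the base axis. Payload 5.6 kg.
Tool frame: the origin (TCP) lies at the very end of the fingers, on their centre line; the grasp point (between the pads) lies 19 mm behind it (ctrl.grip_depth is the distance from the TCP to the grasp point, in m); y points along the fingers, z is the direction in which the jaws open and shut, and the axes are right-handed (so a half turn about y gives the same grasp; the last joint's range is limited). The gripper opens to 92 mm and grips with 3 to 60 N. Pads are 20 mm wide; open, the fingers measure 128 mm over their backs; the gripper's body (75 mm by 189 mm) begins 69 mm behind the grasp point.
Start: joints at [1.191, 0.468, -0.012, 1.603, 0.006, 1.071, -0.056], TCP at [0.215, -0.614, 0.215] pointing down, gripper open.
Joint ranges: [-2.53, 2.53], [-0.31, 2.02], [-1.57, 1.55], [0.28, 2.44], [-1.29, 4.43], [0.15, 1.84], [-2.92, 2.92]. Speed limits (rad/s): [2.57, 2.57, 3.14, 3.14, 3.14, 3.14, 3.14].

## Interface

Orientations are given as a unit quaternion [x, y, z, w].
In Python, from workcell import ctrl gives the robot as it stands. The module is installed in compiled form; this text tells all that it offers.
- The arm moves only by the tool servo_tool, never from a script. Its argument "increments" is a list of rows, each a list of 3 entries, a list of its own where there are three numbers: the shift along the tool's x, y, z in m, then the turn, a rotation vector about the tool's x, y, z in rad, then the finger opening in m, from 0 to 0.0919. A call has 1 to 12 rows; each row shifts and turns the commanded pose from where the row before left it, along the tool's axes as they then stand; what a row does not reach is not made up. A row lasts 1/8 s, in which the tool goes at most 62.5 mm and 10.7 degrees, less where a joint would pass 70% of its speed; a pose out of reach is approached as far as the arm can. A call is refused whole if a number of a shift passes 0.0625 or a number of a turn 0.188, either way. A call with a gripper value outside its range is refused whole. The fingers move at their own pace and stop on an object; the grip force is fixed at half the most. Time passes only in rows, so rows that do not move let the fingers close. It gives the time, the measured TCP pose, the force and the opening at its end, in the units of the state.
- ctrl.get_state(): the state, without advancing time (a new reading comes with each control period).
- ctrl.get_image(name): name is "scene" or "top"; returns the picture (420x560x3 uint8, red, green, blue); there is no depth.
- ctrl.camera_info(name): a dict with "camera_matrix" (3x3 intrinsics, pixels), "rvec" (rotation vector, rad) and "tvec" (3), from world to camera coordinates, as OpenCV has them. Camera axes: x right, y down, z forward; pixel columns grow to the right and rows downward; lengths in m; the calibration is good to about 2 mm. A picture is of the moment at which its call begins. camera_info takes no time and is no camera call.
- ctrl.sign_off(): hands the job in, once; it reports no verdict.
The state is a dict: "time_s": time; "joint_pos": joint angles; "joint_velocities": joint speeds; "joint_efforts": joint torques, N m; "tool_pos": TCP position; "orientation": TCP orientation; "contact_force": force on the tool from outside, world axes, zero at the start; "moment": the same for the moment, N m; "opening": opening from 0.0 (shut) to 1.0 (fully open).
Only numpy, scipy, OpenCV 4.12 (cv2) and the standard library are available. Lean on these libraries where they do the work, as an engineer would, in place of code of your own. Each camera call takes 0.05 s, during which the arm holds its last target.

## Working session

There is one attempt and no reset: what is moved stays moved. The work goes in short steps, Python scripts to look and compute and a tool call to move; the robot and the scene stay as the last step left them, time stands still between calls to the robot, and variables do not carry over. Pictures are saved under pics/ and viewed, and the job is handed in when it is done.

Besides the shell and the picture viewer there is one more tool, called by a JSON object that holds its "name" and its "arguments". servo_tool: Moves the arm, as the interface text tells. Its arguments: {"type":"object","properties":{"increments":{"type":"array"}},"required":["increments"]}

```bash
mkdir -p pics
python3 - <<'E'
from workcell import ctrl
import cv2
for n in("scene","top"):
    cv2.imwrite(f"pics/{n}0.png",cv2.cvtColor(ctrl.get_image(n),cv2.COLOR_RGB2BGR)); 
    i=ctrl.camera_info(n);print(i)
print(ctrl.get_state())
E
```

```text
{'camera_matrix': array([[381.38858751,   0.        , 281.57524372],
       [  0.        , 381.38858751, 210.53801066],
       [  0.        ,   0.        ,   1.        ]]), 'rvec': array([ 0.72911569, -2.38418957,  1.34165844]), 'tvec': array([0.32145784, 0.28680142, 0.8388405 ])}
{'camera_matrix': array([[419.97876138,   0.        , 280.74848753],
       [  0.        , 419.97876138, 206.53760292],
       [  0.        ,   0.        ,   1.        ]]), 'rvec': array([ 2.14409927, -2.18730849,  0.12019741]), 'tvec': array([-0.10989446,  0.4935613 ,  1.11204093])}
{'time_s': 0.1, 'joint_pos': array([ 1.19102684,  0.46831869, -0.01159942,  1.6035206 ,  0.0060262 ,
        1.07139012, -0.05629442]), 'joint_velocities': array([ 2.05338140e-04, -3.18954020e-03,  1.19520241e-04, -1.69638181e-03,
        6.92361565e-06,  1.47086350e-05,  8.23728072e-04]), 'joint_efforts': array([ 6.80493977e-04, -5.21649671e+01, -1.25341208e-02, -2.44365370e+01,
       -5.67681505e-02,  1.41205697e-02,  3.15487046e-05]), 'tool_pos': array([ 0.21454108, -0.61302173,  0.21372094]), 'orientation': array([-0.11863024,  0.69765698, -0.69656041,  0.11834351]), 'contact_force': array([-0.6931616 ,  0.49226546,  0.42488122]), 'moment': array([ 0.00684839, -0.00435931,  0.00563872]), 'opening': 0.9978823590954503}
```

View pics/scene0.png

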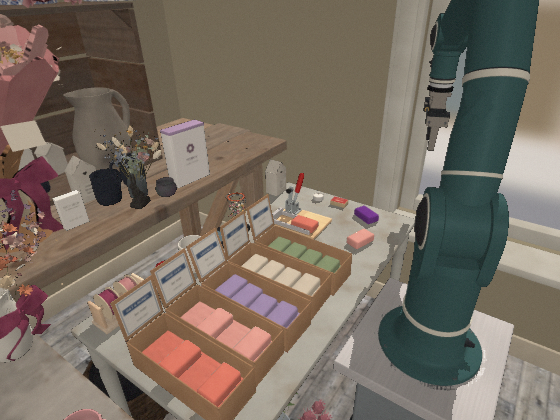

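View pics/top0.png

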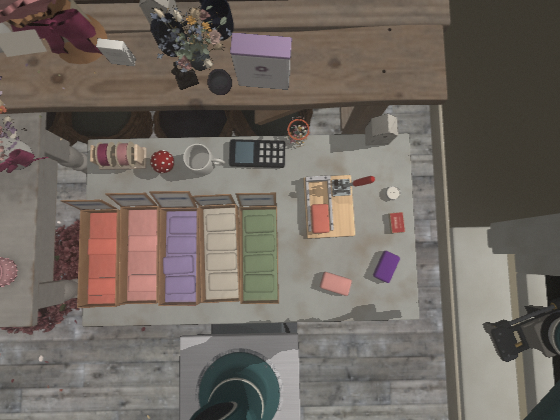

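Run:
```python
import cv2
a=cv2.imread("pics/top0.png")[165:250,290:410]
cv2.imwrite("pics/topc.png",cv2.resize(a,None,fx=6.6,fy=6.6,interpolation=cv2.INTER_CUBIC))
a=cv2.imread("pics/scene0.png")[160:260,250:390]
cv2.imwrite("pics/scc.png",cv2.resize(a,None,fx=5.6,fy=5.6,interpolation=cv2.INTER_CUBIC))
```

```text
(no output)
```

View pics/topc.png

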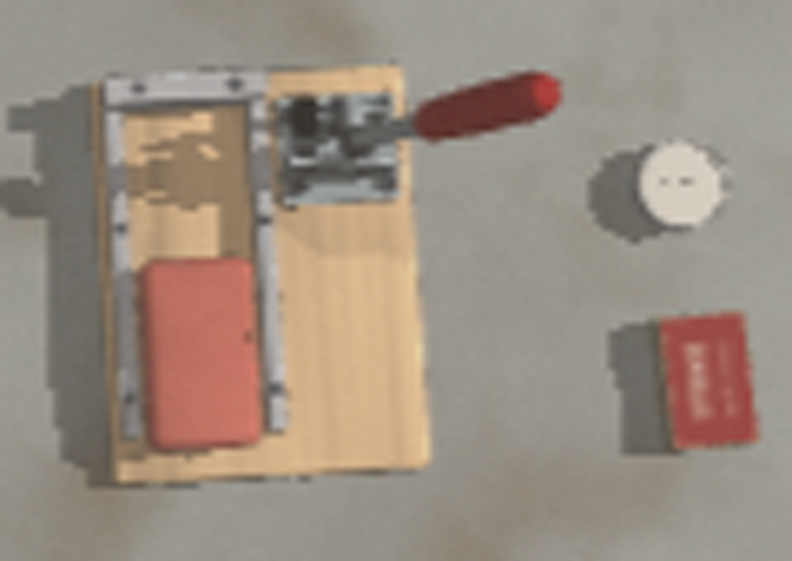

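View pics/scc.png

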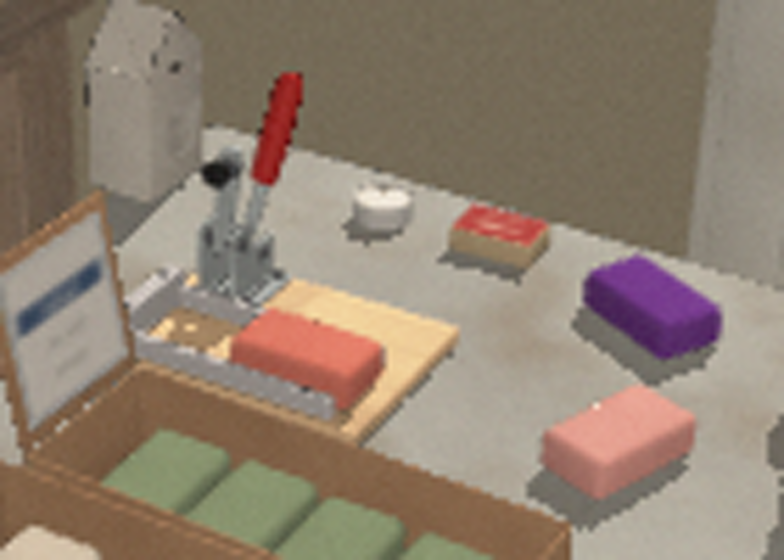

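```bash
cat > h.py <<'E'
import numpy as np,cv2
from workcell import ctrl
from scipy.optimize import least_squares
from scipy.spatial.transform import Rotation as R
def ray(n,uv,z):
    i=ctrl.camera_info(n);Rm=cv2.Rodrigues(i["rvec"])[0];t=i["tvec"]
    d=Rm.T@np.linalg.inv(i["camera_matrix"])@np.array([uv[0],uv[1],1.]);c=-Rm.T@t
    return c+d*(z-c[2])/d[2]
def proj(n,P):
    i=ctrl.camera_info(n);return cv2.projectPoints(np.atleast_2d(P).astype(float),i["rvec"],i["tvec"],i["camera_matrix"],None)[0][:,0]
def crop(c,s=6.6,o=(290,165)): return ((c[0]+.5)/s-.5+o[0],(c[1]+.5)/s-.5+o[1])
E
python3 - <<'E'
from h import *
J=np.array([[95,38],[95,-94],[-75,-94],[-75,38]])/1000
W=np.array([ray("top",crop(c),.012)[:2] for c in[(97,82),(403,66),(429,467),(115,482)]])
def f(p):
    c,s=np.cos(p[2]),np.sin(p[2]);return (J@np.array([[c,s],[-s,c]])+p[:2]-W).ravel()
r=least_squares(f,[.6,-.2,0]);p=r.x;print(p,r.fun.reshape(-1,2)*1000)
S=np.array([ray("top",crop(c),.036)[:2] for c in[(145,260),(250,257),(263,442),(152,449)]])
c,s=np.cos(p[2]),np.sin(p[2]);Rm=np.array([[c,-s],[s,c]])
print("soap jig",(S-p[:2])@Rm*1000)
def w(x,y,z): return np.r_[Rm@np.array([x,y])/1000+p[:2],z/1000]
# check
tip=w(60,-127,132);print("tip",tip,(proj("top",tip)[0]-[290,165])*6.6)
print("grip pt",w(60,-70-80*np.sin(.55),38+80*np.cos(.55)))
for n,q,o,s_ in(("top",[w(80,26,36),w(80,-26,36),w(-57,26,26),w(-57,-26,26)],(290,165),6.6),("scene",[w(60,-127,132),w(95,-94,12),w(-75,-94,12),w(-75,38,12)],(250,160),5.6)):
    print(n,(proj(n,np.array(q))-o)*s_)
print("behind",w(-90,0,30))
st=ctrl.get_state();print(R.from_quat(st["orientation"]).as_matrix())
for nm,uv,z in(("tea",(392,193),.02),("match",(397,222),.016),("pink",(336,284),.026),("purple",(387,267),.026),("bird",(382,130),.1)):print(nm,ray("top",uv,z))
E
```

```text
[ 0.48137116 -0.22498411  0.02512951] [[ 1.47227001  1.93620614]
 [ 0.5365259  -1.36252906]
 [-1.14337431 -1.30236291]
 [-0.86542159  0.72868584]]
soap jig [[ 14.77325359  21.87398358]
 [ 14.07401249 -20.99346594]
 [-61.49356834 -21.93715701]
 [-62.29642405  23.13230016]]
tip [ 0.54454333 -0.3504364   0.132     ] [550.31331543  90.51999106]
grip pt [ 0.54416177 -0.33525617  0.10620196]
top [[123.73007728  99.98814554]
 [250.18659375  94.36038797]
 [139.64871747 434.72373326]
 [266.65975738 428.98980423]]
scene [[293.0624947   67.83173721]
 [216.52176062 248.69445773]
 [460.2284989  323.6311495 ]
 [350.76523602 433.07163201]]
behind [ 0.39139957 -0.22724553  0.03      ]
[[-9.43843355e-01 -6.59622592e-04  3.30392623e-01]
 [-3.30393252e-01  1.46091078e-03 -9.43842235e-01]
 [ 1.39905516e-04 -9.99998715e-01 -1.59680579e-03]]
tea [ 0.52326925 -0.42515385  0.02      ]
match [ 0.44373796 -0.43596958  0.016     ]
pink [ 0.28113041 -0.2625752   0.026     ]
purple [ 0.32318511 -0.40040378  0.026     ]
bird [ 0.67738826 -0.38566339  0.1       ]
```

Candidates for the coral bar, by top-view pixel: (321,219) is coral and lies in the jig channel. (336,284) is the pale pink bar on the table, (387,267) is the purple look-alike, and the rest are crate stock. The one in the channel fits the description, and both crops confirm it. In the jig it sits at about x = -24, so it is 65 mm short of home.

First move: turn the jaws across the channel, shut them, and go behind the bar.

{"name": "servo_tool", "arguments": {"increments": [[[0,0,0],[0,0.078,0],0],[[0,0,0],[0,0.078,0],0],[[0,0,0],[0,0.078,0],0],[[0,0,0],[0,0.078,0],0],[[-0.02,0,-0.042],[0,0,0],0],[[-0.02,0,-0.042],[0,0,0],0],[[-0.02,0,-0.042],[0,0,0],0],[[-0.02,0,-0.042],[0,0,0],0],[[-0.02,0,-0.042],[0,0,0],0],[[-0.02,0,-0.042],[0,0,0],0],[[-0.02,0,-0.042],[0,0,0],0],[[-0.02,0,-0.042],[0,0,0],0]]}}

```text
time_s: 1.6
tool_pos: [0.3667, -0.2721, 0.2145]
orientation: [-0.009, 0.707, -0.707, 0.009]
contact_force: [1.0, -0.9, 0.5]
opening: 0.005
```

{"name": "servo_tool", "arguments": {"increments": [[[-0.02,0,-0.042],[0,0,0],0],[[0,0,0],[0,0,0],0],[[0,0,0],[0,0,0],0]]}}

```text
time_s: 1.98
tool_pos: [0.385, -0.2316, 0.2144]
orientation: [0.009, -0.707, 0.707, -0.008]
contact_force: [-0.7, -0.5, 0.6]
opening: 0.004
```

```bash
cat >> h.py <<'E'
p=np.array([0.48137,-0.22498,0.02513]);c_,s_=np.cos(p[2]),np.sin(p[2]);Rj=np.array([[c_,-s_],[s_,c_]])
def w(x,y,z): return np.r_[Rj@np.array([x,y])/1000+p[:2],z/1000]
def rep():
    st=ctrl.get_state();q=st["tool_pos"]
    print("t",st["time_s"],"jig",((q[:2]-p[:2])@Rj*1000).round(1),"z",(q[2]*1000).round(1),"F",st["contact_force"].round(2),"op",st["opening"])
    Rt=np.eye(3);Rt[:2,:2]=Rj.T
    print((Rt@R.from_quat(st["orientation"]).as_matrix()).round(3))
def pic(n,name,box=None,s=1):
    a=cv2.cvtColor(ctrl.get_image(n),cv2.COLOR_RGB2BGR)
    if box: a=a[box[1]:box[3],box[0]:box[2]]
    cv2.imwrite("pics/"+name,cv2.resize(a,None,fx=s,fy=s,interpolation=cv2.INTER_CUBIC))
E
python3 -c "
from h import *;rep()"
```

```text
t 1.975 jig [-96.5  -4.2] z 214.4 F [-0.65 -0.5   0.62] op 0.004489170567992756
[[-1.    -0.001 -0.001]
 [ 0.001 -0.    -1.   ]
 [ 0.001 -1.     0.   ]]
```

{"name": "servo_tool", "arguments": {"increments": [[[0,0.038,-0.004],[0,0,0],0],[[0,0.038,0],[0,0,0],0],[[0,0.038,0],[0,0,0],0],[[0,0.038,0],[0,0,0],0],[[0,0.02,0],[0,0,0],0],[[0,0.018,0],[0,0,0],0],[[0,0,0],[0,0,0],0],[[0,0,0],[0,0,0],0]]}}

```text
time_s: 2.98
tool_pos: [0.3852, -0.2281, 0.025]
orientation: [0.008, -0.707, 0.707, -0.008]
contact_force: [-0.7, 0.5, 0.8]
opening: 0.004
```

```bash
python3 -c "
from h import *;rep();pic('top','t1.png',(290,165,410,250),6.6);pic('scene','s1.png',(250,160,390,260),5.6)"
```

```text
t 2.975 jig [-96.2  -0.7] z 25.0 F [-0.68  0.49  0.77] op 0.00415129341525066
[[-1.     0.    -0.002]
 [ 0.002 -0.001 -1.   ]
 [-0.    -1.     0.001]]
```

View pics/s1.png

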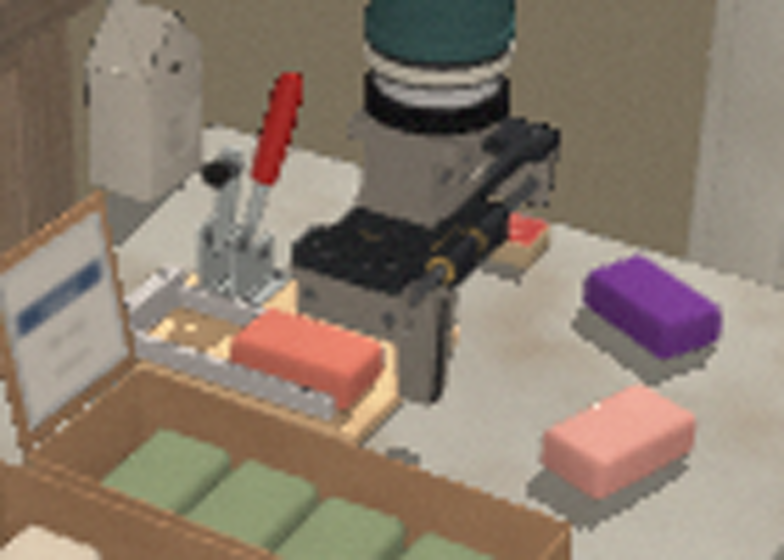

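View pics/t1.png

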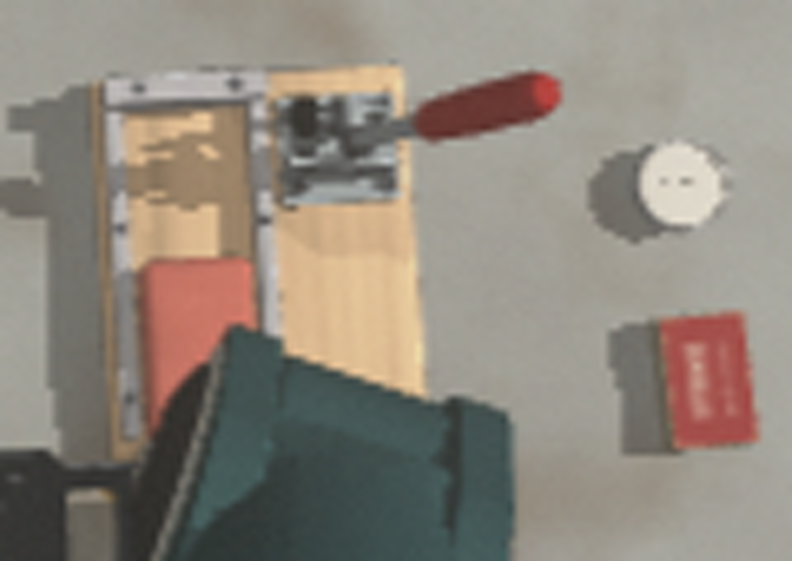

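The fingers are down just behind the bar (scene crop around (420,340)), clear of everything else. Now pushing.

{"name": "servo_tool", "arguments": {"increments": [[[-0.012,0,0],[0,0,0],0],[[-0.008,0,0],[0,0,0],0],[[-0.006,0,0],[0,0,0],0],[[-0.006,0,0],[0,0,0],0],[[-0.007,0,0],[0,0,0],0],[[-0.007,0,0],[0,0,0],0],[[-0.007,0,0],[0,0,0],0],[[-0.007,0,0],[0,0,0],0],[[-0.007,0,0],[0,0,0],0],[[-0.007,0,0],[0,0,0],0]]}}

```text
time_s: 4.32
tool_pos: [0.4597, -0.2253, 0.0245]
orientation: [0.009, -0.707, 0.707, -0.009]
contact_force: [-0.4, -0.2, 0.3]
opening: 0.005
```

```bash
python3 -c "
from h import *;rep();pic('top','t2.png',(290,165,410,250),6.6);pic('scene','s2.png',(250,160,390,260),5.6)"
```

```text
t 4.325 jig [-21.6   0.2] z 24.5 F [-0.37 -0.19  0.33] op 0.005400240248430228
[[-1. -0. -0.]
 [ 0. -0. -1.]
 [ 0. -1.  0.]]
```

View pics/s2.png

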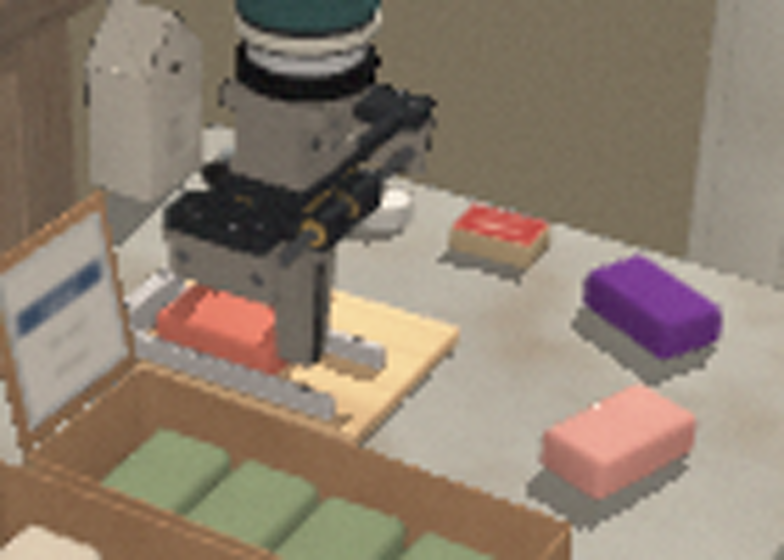

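View pics/t2.png

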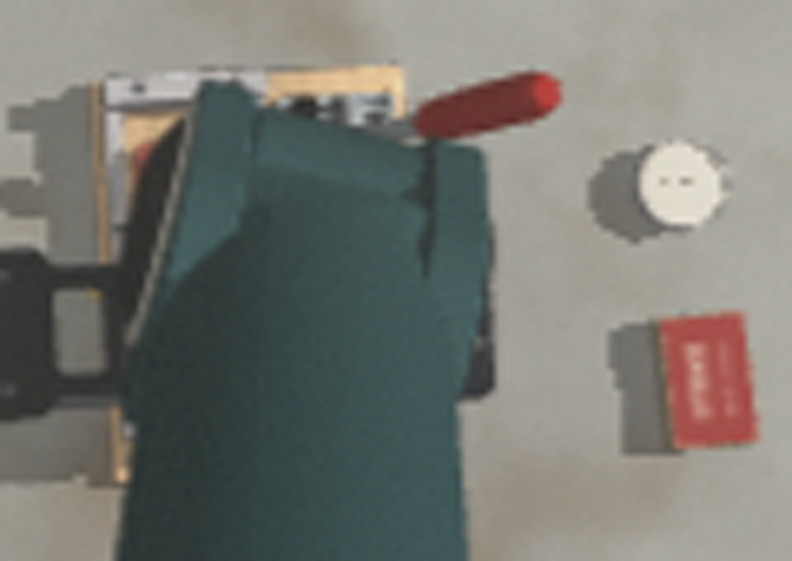

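The bar is sliding ahead of the fingers, with its far end near scene crop (165,315) and a gap still left to the stop. I'll finish slowly and watch the force.

{"name": "servo_tool", "arguments": {"increments": [[[-0.003,0,0],[0,0,0],0],[[-0.003,0,0],[0,0,0],0],[[-0.003,0,0],[0,0,0],0],[[0,0,0],[0,0,0],0]]}}

```text
time_s: 4.92
tool_pos: [0.4687, -0.2251, 0.0246]
orientation: [0.009, -0.707, 0.707, -0.009]
contact_force: [-0.7, -0.2, -0.0]
opening: 0.006
```

{"name": "servo_tool", "arguments": {"increments": [[[-0.002,0,0],[0,0,0],0],[[-0.001,0,0],[0,0,0],0],[[0,0,0],[0,0,0],0]]}}

```text
time_s: 5.3
tool_pos: [0.4713, -0.2251, 0.0246]
orientation: [0.009, -0.707, 0.707, -0.009]
contact_force: [-1.4, 0.2, 0.8]
opening: 0.007
```

{"name": "servo_tool", "arguments": {"increments": [[[-0.001,0,0],[0,0,0],0],[[-0.001,0,0],[0,0,0],0],[[0,0,0],[0,0,0],0]]}}

```text
time_s: 5.68
tool_pos: [0.4734, -0.225, 0.0246]
orientation: [0.009, -0.707, 0.707, -0.009]
contact_force: [-0.4, -0.2, 0.7]
opening: 0.008
```

{"name": "servo_tool", "arguments": {"increments": [[[-0.001,0,0],[0,0,0],0],[[-0.001,0,0],[0,0,0],0],[[0,0,0],[0,0,0],0]]}}

```text
time_s: 6.05
tool_pos: [0.475, -0.2249, 0.0245]
orientation: [-0.009, 0.707, -0.707, 0.009]
contact_force: [-2.2, -1.5, 1.4]
opening: 0.007
```

{"name": "servo_tool", "arguments": {"increments": [[[-0.001,0,0],[0,0,0],0],[[-0.001,0,0],[0,0,0],0],[[0,0,0],[0,0,0],0]]}}

```text
time_s: 6.42
tool_pos: [0.4753, -0.2249, 0.0244]
orientation: [-0.01, 0.707, -0.707, 0.007]
contact_force: [-6.1, 0.2, 5.1]
opening: 0.005
```

{"name": "servo_tool", "arguments": {"increments": [[[-0.001,0,0],[0,0,0],0],[[-0.001,0,0],[0,0,0],0],[[0,0,0],[0,0,0],0]]}}

```text
time_s: 6.8
tool_pos: [0.4755, -0.2249, 0.0243]
orientation: [-0.011, 0.707, -0.707, 0.006]
contact_force: [-9.9, -0.0, 9.5]
opening: 0.007
```

```bash
python3 -c "
from h import *;rep();pic('scene','s3.png',(250,160,390,260),5.6)"
```

```text
t 6.8 jig [-5.9  0.2] z 24.3 F [-9.91 -0.03  9.46] op 0.006567678474266794
[[-1.    -0.007 -0.001]
 [ 0.001  0.001 -1.   ]
 [ 0.007 -1.    -0.001]]
```

View pics/s3.png

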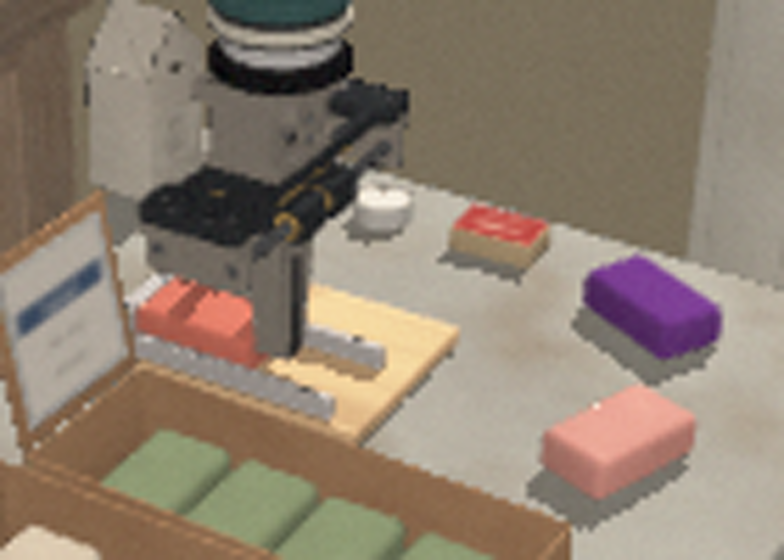

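Contact became stiff at TCP jig x ≈ -6, near the predicted home. I'll back off, rise, and check before touching the lever.

{"name": "servo_tool", "arguments": {"increments": [[[0.01,0,0],[0,0,0],0],[[0.02,0,0],[0,0,0],0],[[0.03,0,0],[0,0,0],0],[[0,-0.04,0],[0,0,0],0],[[0,-0.05,0],[0,0,0],0],[[0,-0.05,0.05],[0,0,0],0],[[0,-0.05,0.05],[0,0,0],0],[[0,0,0.05],[0,0,0],0],[[0,0,0],[0,0,0],0]]}}

```text
time_s: 7.98
tool_pos: [0.4223, -0.369, 0.2036]
orientation: [0.006, -0.706, 0.708, -0.008]
contact_force: [-0.2, 0.7, -0.5]
opening: 0.004
```

```bash
python3 -c "
from h import *;rep();pic('top','t4.png',(290,165,410,250),6.6);pic('scene','s4.png',(250,160,390,260),5.6)
for z,y in((36,26),(36,-26)): print((proj('top',w(80,y,z))[0]-[290,165])*6.6)"
```

```text
t 7.975 jig [ -62.6 -142.5] z 203.6 F [-0.25  0.71 -0.48] op 0.0037775112070860166
[[-1.     0.002 -0.006]
 [ 0.006 -0.003 -1.   ]
 [-0.002 -1.     0.003]]
[123.72005769  99.9911581 ]
[250.17658843  94.36333846]
```

View pics/t4.png

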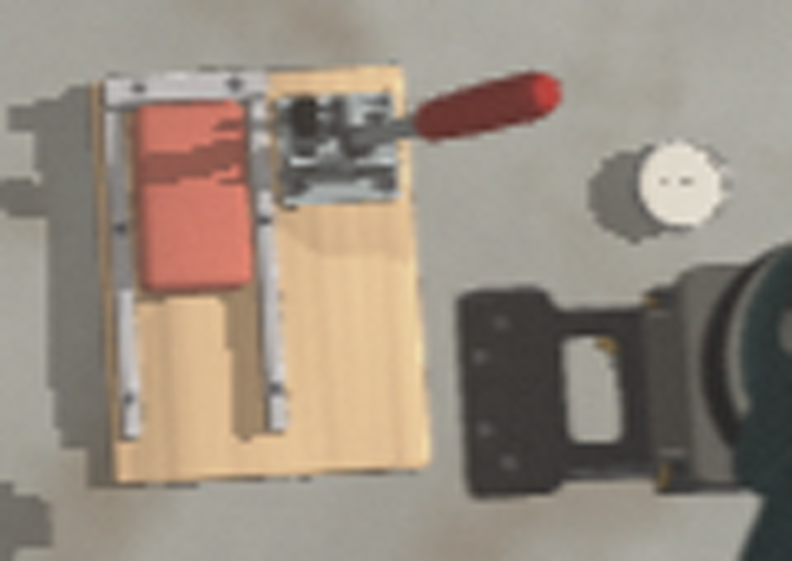

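View pics/s4.png

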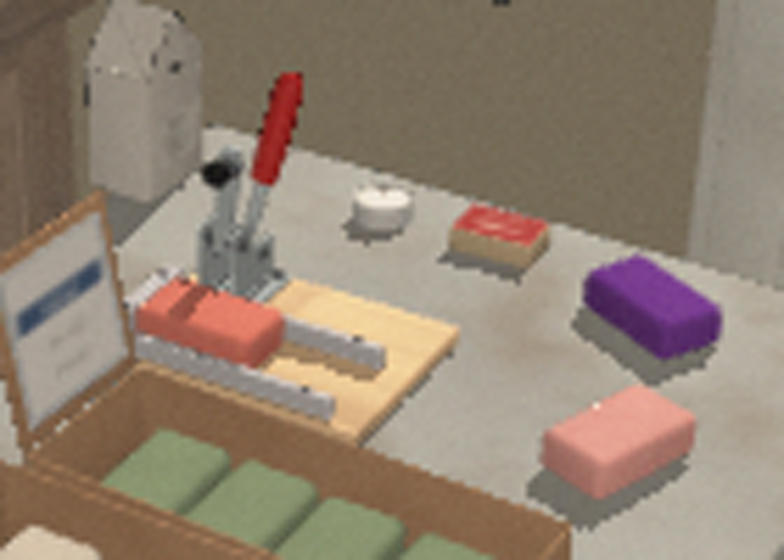

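In the top crop the bar's far edge sits at row 100, against the stop (face row ~97), and it lies square in the channel. Everything else is unmoved. Next, the outer side of the lever.

{"name": "servo_tool", "arguments": {"increments": [[[-0.03,0,0.008],[0,0,0],0],[[-0.03,0,0.008],[0,0,0],0],[[-0.03,0,0.008],[0,0,0],0],[[-0.032,0,0.01],[0,0,0],0],[[0,0.035,0],[0,0,0],0],[[0,0.035,0],[0,0,0],0],[[0,0.034,0],[0,0,0],0],[[0,0,0],[0,0,0],0],[[0,0,0],[0,0,0],0]]}}

```text
time_s: 9.2
tool_pos: [0.5466, -0.395, 0.1002]
orientation: [0.009, -0.707, 0.707, -0.01]
contact_force: [-0.1, 0.4, 0.2]
opening: 0.001
```

```bash
python3 -c "
from h import *;rep();pic('scene','s5.png',(250,160,390,260),5.6)"
```

```text
t 9.2 jig [  61.  -171.6] z 100.2 F [-0.14  0.43  0.18] op 0.0012706128589282876
[[-1.     0.002  0.001]
 [-0.001 -0.    -1.   ]
 [-0.002 -1.     0.   ]]
```

View pics/s5.png

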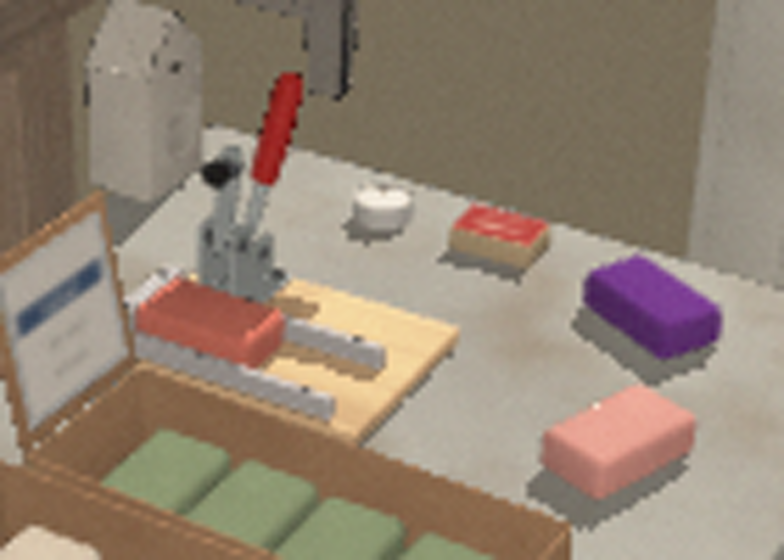

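{"name": "servo_tool", "arguments": {"increments": [[[0,0,-0.008],[0,0,0],0],[[0,0,-0.008],[0,0,0],0],[[0,0,-0.008],[0,0,0],0],[[0,0,-0.008],[0,0,0],0],[[0,0,-0.008],[0,0,0],0],[[0,0,-0.008],[0,0,0],0],[[0,0,0],[0,0,0],0]]}}

```text
time_s: 10.12
tool_pos: [0.5454, -0.3506, 0.1014]
orientation: [0.007, -0.705, 0.709, -0.01]
contact_force: [0.2, -4.9, 5.6]
opening: 0.004
```

```bash
python3 -c "
from h import *;rep();pic('scene','s6.png',(250,160,390,260),5.6)"
```

```text
t 10.125 jig [  60.9 -127.2] z 101.4 F [ 0.22 -4.87  5.56] op 0.004229757264233943
[[-1.     0.004 -0.002]
 [ 0.002 -0.006 -1.   ]
 [-0.004 -1.     0.006]]
```

View pics/s6.png

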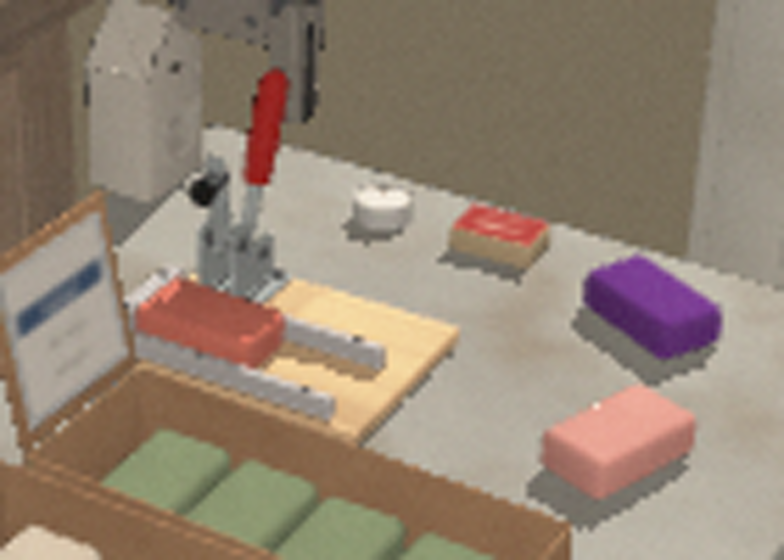

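The lever is moving as intended, its tip now at crop (275,75), with about 5 N on the fingers. Pushing on past centre.

{"name": "servo_tool", "arguments": {"increments": [[[0,0,-0.008],[0,0,0],0],[[0,0,-0.008],[0,0,0],0],[[0,0,-0.008],[0,0,0],0],[[0,0,-0.008],[0,0,0],0],[[0,0,-0.006],[0,0,0],0],[[0,0,0],[0,0,0],0]]}}

```text
time_s: 10.92
tool_pos: [0.5433, -0.3084, 0.0986]
orientation: [-0.01, 0.707, -0.707, 0.009]
contact_force: [0.3, -0.9, -0.7]
opening: 0.007
```

```bash
python3 -c "
from h import *;rep();pic('scene','s7.png',(250,160,390,260),5.6)"
```

```text
t 10.925 jig [ 59.8 -84.9] z 98.6 F [ 0.29 -0.88 -0.72] op 0.006655819977924079
[[-1.    -0.001  0.001]
 [-0.001  0.001 -1.   ]
 [ 0.001 -1.    -0.001]]
```

View pics/s7.png

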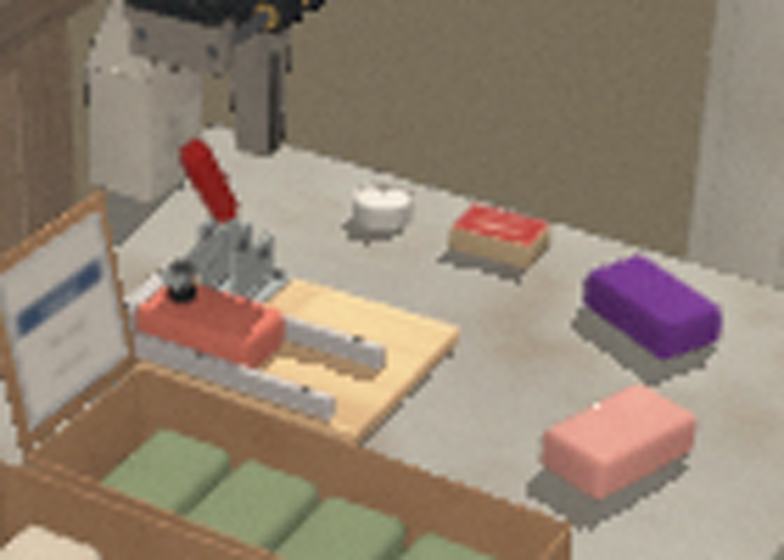

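The lever has snapped across: its tip is at crop (190,150) and the foot is on the bar at (182,290). I'll back off outwards, then up and away.

{"name": "servo_tool", "arguments": {"increments": [[[0,0,0.03],[0,0,0],0],[[0,-0.02,0.04],[0,0,0],0],[[0,-0.04,0.03],[0,0,0],0],[[0.03,-0.04,0.03],[0,0,0],0],[[0.04,-0.02,0.03],[0,0,0],0],[[0.04,0,0.03],[0,0,0],0],[[0.04,0,0.03],[0,0,0],0],[[0,0,0],[0,0,0],0],[[0,0,0],[0,0,0],0]]}}

```text
time_s: 12.1
tool_pos: [0.3992, -0.5329, 0.2188]
orientation: [-0.009, 0.707, -0.707, 0.009]
contact_force: [0.2, 0.5, -0.4]
opening: 0.007
```

```bash
python3 -c "
from h import *;rep();pic('top','t8.png',(290,165,410,250),6.6);pic('scene','s8.png',(250,160,390,260),5.6);pic('top','t8f.png')"
```

```text
t 12.1 jig [ -89.8 -305.8] z 218.8 F [ 0.16  0.47 -0.36] op 0.006566154645745531
[[-1.     0.001 -0.   ]
 [ 0.     0.001 -1.   ]
 [-0.001 -1.    -0.001]]
```

View pics/t8.png

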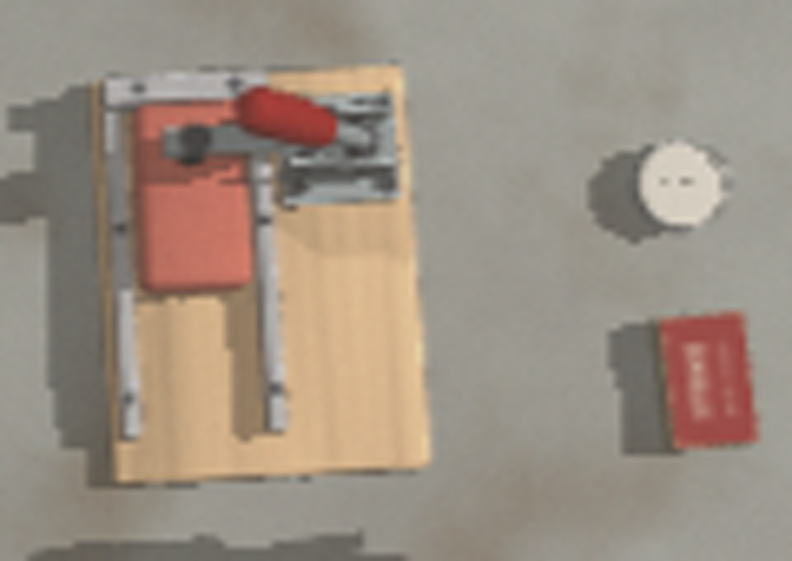

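View pics/s8.png

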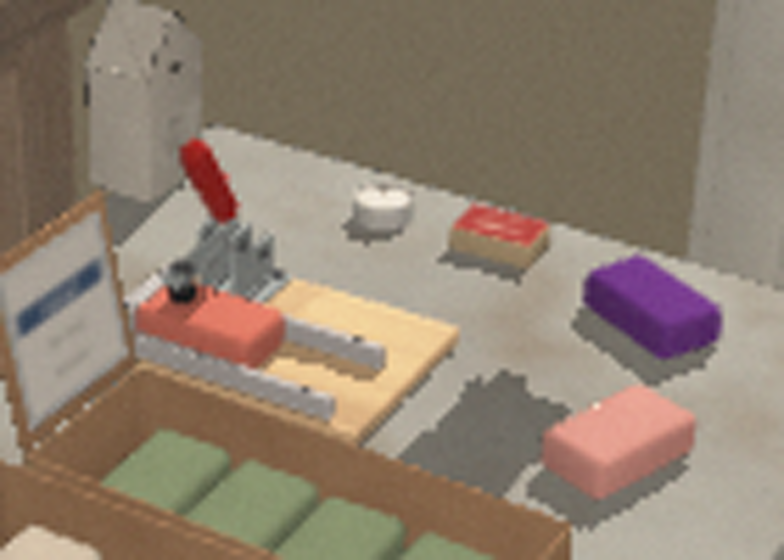

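View pics/t8f.png

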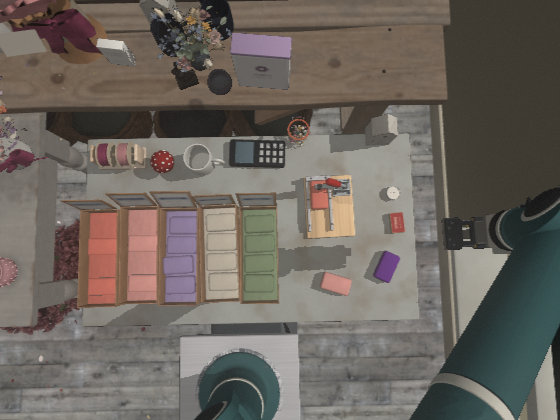

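```bash
python3 -c "
from h import *
for c in[(190,101),(195,289)]: print((ray('top',crop(c),.036)[:2]-p[:2])@Rj*1000)
print('home expected',(proj('top',np.array([w(80,0,36),w(2,0,36),w(2,0,25)]))-[290,165])*6.6)"
```

```text
[ 7.95705364e+01 -7.67531666e-02]
[1.97567718 2.14549477]
home expected [[186.95597068  97.17690793]
 [197.45349598 285.90485389]
 [194.96518012 288.71169032]]
```

The bar's ends measure jig x = 79.6 and 2.0 mm, against 80 and 2 expected when home. Handing in.

```bash
python3 -c "
from workcell import ctrl
print(ctrl.sign_off())"
```

```text
the job is handed in; nothing more can be done
None
```

The coral bar is home against the end stop and clamped. I pushed it about 65 mm along the channel with the closed fingertips until the contact went stiff, at about 10 N. I then pushed the red lever past its centre, where it snapped across, and the rubber foot is on the bar.

- **Bar position:** after clamping, its ends measured at jig x ≈ 79.6 and 2.0 mm, against 80 and 2 expected. The calibration is good to about 2 mm.
- **Lever and foot:** they stayed thrown after the fingers backed away, as seen in both camera views.
- **Other objects:** by eye, the bystanders and the purple bar are where they started. The arm was clear of everything at hand-in, about 12 s in.
- **Unexplained reading:** at the end of the push there was an unexpected upward force of about 9.5 N on the tool, probably friction at the bar's end face. It was gone after I backed off, and the bar showed no sign of lifting.

No check failed; the hand-in reported no verdict.

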